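Secure the torch locker with its snap hook

TASK

Secure the yellow torch locker: fold the hasp right down flat over the staple, then pick up the brass snap hook and press its sprung gate against one leg of the staple so that the leg goes in and the gate snaps shut behind it. Draw the hook back until the leg seats in its bow and prove it with a steady pull of about 10 N held for a good second, never pulling or pushing hard enough to shift the staple, then let go and leave it clipped, lying flat. Leave the lighter, the casting and the mixing cup where they are.

Things in the scene. Friction and masses are not known exactly. Their poses are not given: they have to be found in the camera images.
- locker: Yellow steel torch locker, fixed, 260 mm (x) by 200 mm (y), its flat top 90 mm above the bench. Origin: centre of its underside; x runs from its front (hasp hinge side) to its back, y to its left, z up. The shut lid is the top behind a dark seam; the hasp is hinged on the fixed strip in front of the seam.
- hasp (a joint): Hinge of the hasp's steel strap, rad: 0 = flat on the locker's top over the staple (home), about 1.6 = upright, larger = leaning to the front. Stiff with old resin (about 0.12 N m): it stays where it is left and must be pushed all the way down.
- hasp_hinge (a point): Middle of the hasp's hinge line, 75 mm in front of the locker's centre, 5 mm above its top; the line runs along the locker's y. When home the strap runs from here along the locker's +x.
- hasp_end (a point): Middle of the free end of the hasp's strap. The strap is 120 mm long from the hinge, 50 mm wide, 4 mm thick; home, its upper face is 4.5 mm above the locker's top. Its slot for the staple is 24 mm wide, 54 to 102 mm from the hinge; the solid part before the slot is good to push on.
- staple: Dark steel U-bolt staple (the rigid eye) standing on the lid: round bar 8 mm thick, two legs 34 mm apart along the locker's x, 30 mm clear under the crossbar, 38 mm high. Origin: midway between the two slotted holes it is clamped in, on the locker's top, 3 mm behind the locker's centre. More than 14 N on it shifts it; a pull of 9 to 12 N is a fair proof.
- leg_near (a point): Middle of the slotted hole of the staple's leg nearer the hasp's hinge, 10 mm above the locker's top. The holes run along the locker's y: the leg itself is clamped tight up to 7 mm to either side of this point (both legs alike), which is not measured and has to be felt or seen. Either leg will do for the hook.
- leg_far (a point): The same for the leg farther from the hasp's hinge: middle of its slotted hole, 10 mm above the locker's top; the leg itself is up to 7 mm to either side along the locker's y.
- snap_hook: Brass snap hook, loose, about 0.2 kg, lying flat, 143 mm long, 43 mm wide. Origin: centre of the underside of its dark flat-sided swivel barrel (40 mm along x, 16 mm wide, 14 mm high), the part to grip. x runs from barrel to bow, z up; a ring tail reaches to x = -49 mm. Bent from 8 mm round bar, 0 to 8 mm above the underside: back bar along y = -20 mm, nose tip at x = 67, y = 15 mm.
- hook_mouth (a point): Point of the hook's shut gate where a staple leg is best pressed in, at (54, 15, 4) mm in the hook's frame. The leg comes from the hook's +y side and may enter at x = 46 to 62 mm (beyond, it strikes the nose; nearer the hinge, the gate reaches its stop too soon). It is past the nose when its axis is at y below 7 mm; take it to about 4 mm, then draw it towards the bow.
- hook_seat (a point): Where the leg's axis lies when the hook is drawn fully home, against the inside of the bow: (82, -2.5, 4) mm in the hook's frame (the bow's inner face is at x = 86 mm). The gate stays pressed by the leg until the leg's axis is beyond about x = 70 mm, then snaps shut behind it.
- gate (a joint): Hinge of the hook's sprung gate, a 6 mm steel bar closing its +y side from x = 22 mm (hinge) to the nose, rad: 0 = shut, positive = pressed inward, stop at 0.7. About 1 N at its tip starts it; 3 to 5 N where the leg presses opens it enough.
- lighter: Blue stick lighter with a dark tube, loose, 222 mm long (x), 24 mm wide, 20 mm high; origin under its middle, on the bench. Leave alone.
- casting: Turquoise clear casting, loose, about 55 mm across and 44 mm high, on a round teal coaster; origin under its middle. Leave alone.
- mixing_cup: White mixing cup, loose, 72 mm across and 85 mm high; origin under its middle. Leave alone.
Not all that is in view belongs to the job. There is more than one size of the snap_hook; the job needs the smallest.

How it is judged:
By the outcome, as a careful person would: the job done as asked, in the order asked, and still so for the second after the job is handed in, with the robot touching nothing.
It also fails if it takes over 72 s, if anything falls off the work surface, if the arm or the gripper's body presses on something with over 40 N, if the wrist force passes 120 N, or if a joint passes its speed limit or range.

ROBOT

A 7-joint arm with a two-finger parallel gripper is mounted at the origin on the work surface. World frame = base frame: x ahead of the robot, y to its left, z up, the work surface at z = 0. Lengths are in m, angles in rad, forces in N, time in s.
With the tool pointing down it reaches from about 0.35 to 0.9 m from the base axis. Payload 8.1 kg.
Tool frame: the origin (TCP) lies between the finger pads; the fingertips stand ahead of it and the grasp point (between the pads) is the TCP (arm.nose_length is the z of the fingertips in the tool frame, in m); z points along the fingers, y is the line along which they close (so a half turn about z gives the same grasp; the last joint's range is limited). The gripper opens to 92 mm and grips with 3 to 60 N. Pads are 19 mm wide; open, the fingers measure 130 mm over their backs; the gripper's body (75 mm by 190 mm) begins 47 mm behind the grasp point.
Start: joints at [1.218, 0.434, 0.025, 1.573, -0.012, 1.134, -0.075], TCP at [0.154, -0.606, 0.246] pointing down, gripper open.
Joint ranges: [-2.62, 2.62], [-0.44, 2.09], [-1.27, 1.32], [0.08, 2.57], [-1.32, 4.46], [0.12, 2], [-2.74, 2.74]. Speed limits (rad/s): [2.22, 2.22, 3.01, 3.01, 3.14, 3.14, 3.14].

INTERFACE

Orientations are given as a rotation vector (axis times angle).
In Python, from cell import sensors, optics, arm gives the robot as it stands.
- The arm moves only by the tool arm_command, never from a script. Its argument "deltas" is one flat list of numbers, 7 for each row, row after row: the turn, a rotation vector about the world's x, y, z as a fraction of full scale, then the shift along the world's x, y, z as a fraction of full scale, then the finger opening in mm, from 0 to 91.8. In form: [wx, wy, wz, dx, dy, dz, fingers, wx, wy, wz, dx, dy, dz, fingers, ...]. A call has 1 to 20 rows; each row is the pose to reach, as a shift and turn from the pose commanded when the call began; what a row does not reach only later rows make up. Full scale, the value 1, is 1 m for a shift and 90 degrees for a turn. A row lasts 1/10 s, in which the tool goes at most 50 mm and 8.59 degrees, less where a joint would pass 70% of its speed; a pose out of reach is approached as far as the arm can. A call with a number of a shift or a turn outside -1 to 1 is refused whole. A call with a gripper value outside its range is refused whole. The fingers move at their own pace and stop on an object; "force" is the grip in N (left out, the last holds). Time passes only in rows, so rows that repeat a pose let the fingers close. It gives the time, the measured TCP pose, the force, the opening and the grip force at its end, in the units of the state.
- sensors.observe(): the state, without advancing time (a new reading comes with each control period).
- optics.get_image(name): name is "side" or "top" or "wrist"; returns the picture (384x512x3 uint8, blue, green, red); there is no depth.
- optics.calibration(name): a dict with "camera_matrix" (3x3 intrinsics, pixels), "rvec" (rotation vector, rad) and "tvec" (3), from world to camera coordinates, as OpenCV has them. Camera axes: x right, y down, z forward; pixel columns grow to the right and rows downward; lengths in m; the calibration is good to about 2 mm. A picture is of the moment at which its call begins: read the wrist's pose just before it. calibration takes no time and is no camera call; for the wrist camera it gives the pose at the moment of the call.
- arm.sign_off(): hands the job in; it is judged then, once.
The state is a dict: "clock": time; "joints": joint angles; "dq": joint speeds; "joint_efforts": joint torques, N m; "position": TCP position; "ee_rot": TCP orientation; "force": force on the tool from outside, world axes, zero at the start; "ft_torque": the same for the moment, N m; "width": opening from 0.0 (shut) to 1.0 (fully open); "gripper_force": force on a finger pad.
Only numpy, scipy, OpenCV 4.12 (cv2) and the standard library are available. Lean on these libraries where they do the work, as an engineer would, in place of code of your own. Each camera call takes 0.05 s, during which the arm holds its last target. There are 200 camera calls.

## Working session

There is one attempt and no reset: what is moved stays moved. The work goes in short steps, Python scripts to look and compute and a tool call to move; the robot and the scene stay as the last step left them, time stands still between calls to the robot, and variables do not carry over. Pictures are saved under pics/ and viewed, at most 10 in all, crops included, and the job is handed in when it is done.

Besides the shell and the picture viewer there is one more tool, called after ">>>" by a JSON object that holds its "api" and its "payload", one argument or row to a line. arm_command: Moves the arm, as the interface text tells. Its arguments: {"type":"object","properties":{"deltas":{"type":"array","items":{"type":"number"}},"force":{"type":"number"}},"required":["deltas"]}

```bash
mkdir -p pics
cat > h.py <<'E'
import numpy as np, cv2
from cell import sensors, optics, arm
def ray(name,u,v,z,c=None):
    c=c or optics.calibration(name)
    K=np.array(c["camera_matrix"],float);R=cv2.Rodrigues(np.array(c["rvec"],float))[0];t=np.array(c["tvec"],float).ravel()
    d=R.T@np.linalg.inv(K)@np.array([u,v,1.]);o=-R.T@t
    return o+d*(z-o[2])/d[2]
def proj(name,P,c=None):
    c=c or optics.calibration(name)
    return cv2.projectPoints(np.array(P,float).reshape(-1,3),np.array(c["rvec"],float),np.array(c["tvec"],float),np.array(c["camera_matrix"],float),None)[0].reshape(-1,2)
E
python3 - <<'E'
from h import *
a=optics.get_image("top");b=optics.get_image("side")
cv2.imwrite("pics/top.png",cv2.resize(a,(800,600),interpolation=cv2.INTER_CUBIC));cv2.imwrite("pics/side.png",cv2.resize(b,(800,600),interpolation=cv2.INTER_CUBIC))
cv2.imwrite("top_raw.png",a);cv2.imwrite("side_raw.png",b)
s=sensors.observe();print(s);print(arm.nose_length)
for n in("top","side"):
  c=optics.calibration(n);R=cv2.Rodrigues(np.array(c["rvec"],float))[0];print(n,-R.T@np.array(c["tvec"]).ravel(),R[2],c["camera_matrix"])
E
```

```text
{'clock': 0.1, 'joints': array([ 1.21838341,  0.43516225,  0.02501044,  1.57398257, -0.01160929,
        1.13398365, -0.07509445]), 'dq': array([-0.00012267, -0.0013983 ,  0.00013667, -0.00300756, -0.00222846,
        0.00067378,  0.00230959]), 'joint_efforts': array([ 3.66206441e-03, -6.69112515e+01,  9.87801030e-01, -3.15142572e+01,
       -6.06607413e-02,  3.74627835e-02,  3.22196831e-05]), 'position': array([ 0.15434634, -0.60521429,  0.2450274 ]), 'ee_rot': array([-3.11579127e+00, -3.91059331e-01,  4.79839734e-04]), 'force': array([ 0.20339287,  0.65771776, -0.60149579]), 'ft_torque': array([ 0.00768314, -0.03351824,  0.04850462]), 'gripper_force': 0.0, 'width': 1.0001799111786522}
0.019
top [0.28813847 0.0818802  1.20295589] [ 0.17472434 -0.00735107 -0.98458995] [[453.33964137   0.         257.30403906]
 [  0.         453.33964137 192.7320951 ]
 [  0.           0.           1.        ]]
side [0.11662339 0.69992925 0.98428892] [ 0.3136005  -0.53111817 -0.78712656] [[361.8618043    0.         254.31744299]
 [  0.         361.8618043  188.61815924]
 [  0.           0.           1.        ]]
```

View pics/top.png

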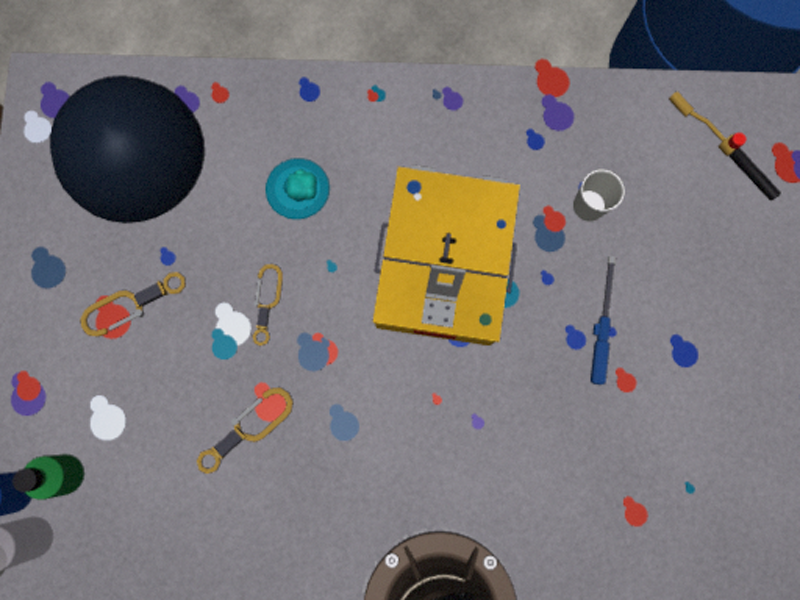

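View pics/side.png

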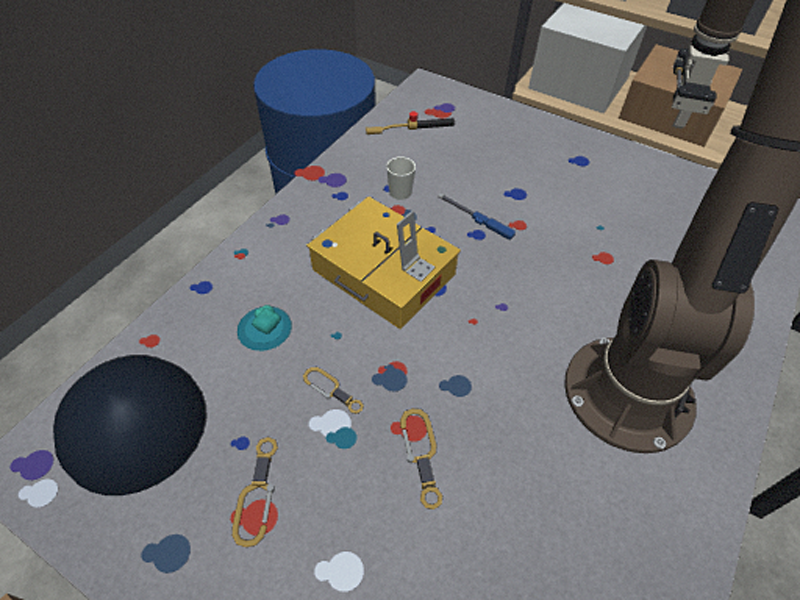

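Top view (800x600 scale): the locker is centred at about (447,255), with the hasp upright near (445,280) and the staple at (447,247). The small hook is at (267,300), bow up and gate to the left. I'll enlarge both next.

Run:
```python
from h import *
a=cv2.imread("top_raw.png")
def crop(x0,y0,w,h,s):
    o=cv2.resize(a[y0:y0+h,x0:x0+w],None,fx=s,fy=s,interpolation=cv2.INTER_CUBIC)
    for i in range(0,w,10): cv2.line(o,(i*s,0),(i*s,6),(255,255,255),1); cv2.putText(o,str(x0+i),(i*s,16),0,.32,(255,255,255),1)
    for i in range(0,h,10): cv2.line(o,(0,i*s),(6,i*s),(255,255,255),1); cv2.putText(o,str(y0+i),(8,i*s+4),0,.32,(255,255,255),1)
    return o
p=crop(155,162,35,65,9);q=crop(235,100,100,125,4)
W=np.zeros((590,800,3),np.uint8);W[:585,:315]=p;W[:500,320:720]=q
cv2.imwrite("pics/c1.png",W)
```

```text
(no output)
```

View pics/c1.png

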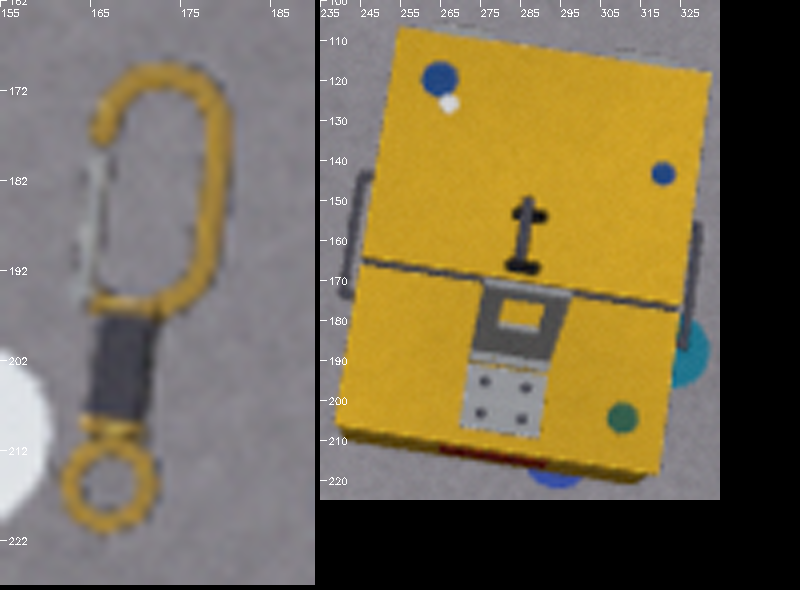

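```bash
cat > m.py <<'E'
from h import *
f=lambda x,y:(x/9+155,y/9+162); g=lambda x,y:((x-320)/4+235,y/4+100)
T=lambda p,z:ray("top",p[0],p[1],z)
print("locker")
C=[T(g(*p),.09) for p in[(398,27),(711,73),(657,473),(336,426)]]  # back-left, back-right, front-right, front-left
L=np.array([[.13,.1],[.13,-.1],[-.13,-.1],[-.13,.1]]);P=np.array(C)[:,:2]
m=P.mean(0);H=L.T@(P-m);yaw=np.arctan2(H[0,1]-H[1,0],H[0,0]+H[1,1])
R=np.array([[np.cos(yaw),-np.sin(yaw)],[np.sin(yaw),np.cos(yaw)]])
print(m,np.degrees(yaw),(P-m)@R*1e3)
tol=lambda p:((R.T@(p[:2]-m))*1e3).round(1)
for n,p,z in[("farslot",(529.5,215),.09),("nearslot",(523,267),.09),("topfar",(527.5,198),.124),("topnear",(520.5,262),.124),("topnear2",(524,230),.128)]:print(n,tol(T(g(*p),z)))
print("legs",[(m+R@np.array([x,0])).round(4) for x in(-.014,.020)], "hinge",m+R@[-.075,0])
print("hasp end corners, top, for z of end:")
for z in(.2,.21):print(z,[tol(T(g(*p),z)) for p in[(486,280),(571,293)]])
print("hook")
b=T(f(165,65),.004);r=T(f(106,530),.004);print("bowtip,ring tip",b,r,np.linalg.norm(b-r))
q=[T(f(*p),.014) for p in[(97,315),(157,318),(92,415),(147,420)]];print(np.mean(q,0))
u=(np.mean(q[:2],0)-np.mean(q[2:],0));print("barrel yaw",np.degrees(np.arctan2(u[1],u[0])),np.linalg.norm(u))
back=[T(f(*p),.004) for p in[(222,125),(208,235)]];d=back[0]-back[1];print("back yaw",np.degrees(np.arctan2(d[1],d[0])))
rc=T(f(110,487),.004);print("ringc",rc)
E
python3 m.py
```

```text
locker
[0.5677573  0.00174491] -7.268817286982492 [[ 131.13168166  101.61711615]
 [ 131.29293123 -102.03649643]
 [-130.74773686 -100.12503398]
 [-131.67687604  100.54441427]]
farslot [20.2  0.5]
nearslot [-13.9  -0.1]
topfar [21.3  4.5]
topnear [-19.4   3.2]
topnear2 [-0.2  4. ]
legs [array([0.5539, 0.0035]), array([ 0.5876, -0.0008])] hinge [0.49336005 0.01123427]
hasp end corners, top, for z of end:
0.2 [array([-51.6,  24. ]), array([-51.8, -24.7])]
0.21 [array([-54. ,  24.2]), array([-54.2, -24. ])]
hook
bowtip,ring tip [0.55981778 0.30150053 0.004     ] [0.41914803 0.31109927 0.004     ] 0.14099686260103825
[0.46631937 0.30690103 0.014     ]
barrel yaw -0.9359583739805659 0.030078365663433113
back yaw -4.082832323194482
ringc [0.43190806 0.31065638 0.004     ]
```

Crop: the hook's barrel is at raw (168.8,202.6), its bow tip at (173.3,169) and its ring end at (166.8,221). The staple slots are at raw (287.4,153.8) and (285.8,166.8). The fitted sizes check out: locker ±131 × ±101, hook about 141 mm long, staple about 4 mm left of its slot centre, hasp at about 1.4 rad. I'll go to the hasp first, with the fingers shut.

>>> {"api": "arm_command", "payload": {
  "deltas": [0,0,1,0.32,0.62,0,0,0,0,1,0.32,0.62,0,0,0,0,1,0.32,0.62,0,0,0,0,1,0.32,0.62,0,0,0,0,1,0.32,0.62,0,0,0,0,1,0.32,0.62,0,0,0,0,1,0.32,0.62,0,0,0,0,1,0.32,0.62,0,0,0,0,1,0.32,0.62,0,0,0,0,1,0.32,0.62,0,0,0,0,1,0.32,0.62,0,0,0,0,1,0.32,0.62,0,0,0,0,1,0.32,0.62,0,0,0,0,1,0.32,0.62,0,0,0,0,1,0.32,0.62,0,0,0,0,1,0.32,0.62,0,0],
  "force": 20
}}

```text
clock: 1.7
position: [0.4743, 0.0155, 0.2453]
ee_rot: [-1.923, -2.483, 0.001]
force: [-0.2, -1.0, -0.7]
width: 0.006
gripper_force: 0.0
```

>>> {"api": "arm_command", "payload": {
  "deltas": [0,0,0.758,0,0,-0.036,0,0,0,0.758,0,0,-0.036,0,0,0,0.758,0,0,-0.036,0,0,0,0.758,0,0,-0.036,0,0,0,0.758,0,0,-0.036,0,0,0,0.758,0,0,-0.036,0,0,0,0.758,0,0,-0.036,0,0,0,0.758,0,0,-0.036,0,0,0,0.758,0,0,-0.036,0,0,0,0.758,0,0,-0.036,0]
}}

```text
clock: 2.7
position: [0.474, 0.013, 0.2095]
ee_rot: [-0.214, -3.134, 0.001]
force: [0.1, 0.1, 0.4]
width: 0.005
gripper_force: 0.0
```

>>> {"api": "arm_command", "payload": {
  "deltas": [0,0,0,0.015,-0.002,0,0,0,0,0,0.03,-0.004,0,0,0,0,0,0.04,-0.005,-0.003,0,0,0,0,0.05,-0.0065,-0.007,0,0,0,0,0.06,-0.0075,-0.011,0,0,0,0,0.07,-0.009,-0.017,0,0,0,0,0.08,-0.01,-0.024,0,0,0,0,0.09,-0.0115,-0.032,0,0,0,0,0.1,-0.0125,-0.04,0,0,0,0,0.1,-0.0125,-0.04,0]
}}

```text
clock: 3.7
position: [0.572, 0.0017, 0.1662]
ee_rot: [-0.204, -3.127, 0.001]
force: [-7.1, 0.6, -4.8]
width: 0.008
gripper_force: 3.6
```

>>> {"api": "arm_command", "payload": {
  "deltas": [0,0,0,-0.015,0.002,0.015,0,0,0,0,-0.043,0.0055,0.015,0,0,0,0,-0.043,0.0055,0,0,0,0,0,-0.043,0.0055,-0.012,0,0,0,0,-0.043,0.0055,-0.02,0,0,0,0,-0.043,0.0055,-0.028,0,0,0,0,-0.043,0.0055,-0.036,0,0,0,0,-0.043,0.0055,-0.044,0,0,0,0,-0.043,0.0055,-0.05,0,0,0,0,-0.043,0.0055,-0.053,0,0,0,0,-0.043,0.0055,-0.053,0]
}}

```text
clock: 4.8
position: [0.5311, 0.0073, 0.1162]
ee_rot: [-0.204, -3.134, 0.0]
force: [0.6, 0.8, -0.0]
width: 0.005
gripper_force: 0.0
```

>>> {"api": "arm_command", "payload": {
  "deltas": [0,0,0,0,0,-0.002,0,0,0,0,0,0,-0.003,0,0,0,0,0,0,-0.004,0,0,0,0,0,0,-0.004,0]
}}

```text
clock: 5.2
position: [0.5314, 0.0074, 0.1137]
ee_rot: [0.205, 3.134, -0.001]
force: [-4.3, -0.5, 12.0]
width: 0.006
gripper_force: 6.2
```

Run:
```python
from h import *
b=optics.get_image("side");a=optics.get_image("top")
p=cv2.resize(b[110:220,180:310],None,fx=4,fy=4,interpolation=cv2.INTER_CUBIC)
cv2.imwrite("pics/s2.png",p)
```

```text
(no output)
```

View pics/s2.png

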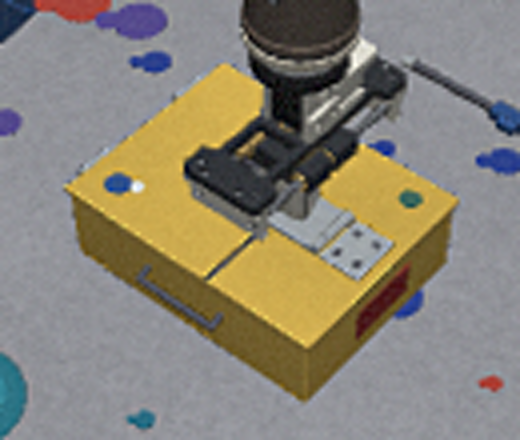

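Side view: the strap lies flat under the fingers and takes 12 N, with the tips at z = 0.0947, its expected home height. I'll press once more, then go over the hook.

>>> {"api": "arm_command", "payload": {
  "deltas": [0,0,0,0,0,-0.002,0,0,0,0,0,0,-0.002,0,0,0,0,0,0,0.05,0,0,0,0,0,0,0.1,0,0,0,0.037,-0.065,0.3,0.1,50,0,0,0.037,-0.065,0.3,0.1,50,0,0,0.037,-0.065,0.3,0.1,50,0,0,0.037,-0.065,0.3,0.1,50,0,0,0.037,-0.065,0.3,0.1,50,0,0,0.037,-0.065,0.3,0.1,50,0,0,0.037,-0.065,0.3,0.1,50,0,0,0.037,-0.065,0.3,0.1,50]
}}

```text
clock: 6.5
position: [0.4653, 0.3095, 0.2129]
ee_rot: [-0.107, -3.14, -0.001]
force: [1.2, -0.0, -0.2]
width: 0.545
gripper_force: 0.0
```

Run:
```python
from h import *
import pickle
s=sensors.observe();c=optics.calibration("wrist");w=optics.get_image("wrist");t=optics.get_image("top")
pickle.dump(c,open("wc.pkl","wb"))
print(s["position"],s["ee_rot"])
A=np.zeros((600,800,3),np.uint8)
A[:384,:512]=w
q=cv2.resize(t[100:225,235:335],None,fx=2.8,fy=2.8,interpolation=cv2.INTER_CUBIC);A[:q.shape[0],515:515+q.shape[1]]=q
cv2.imwrite("pics/w1.png",A);cv2.imwrite("w_raw.png",w)
print(proj("wrist",[[.467,.307,.014],[.56,.3015,.004],[.4191,.3111,.004]]))
```

```text
[0.4653268 0.3094786 0.2128956] [-1.06799252e-01 -3.13966562e+00 -1.31749971e-03]
[[252.51540075 174.75897462]
 [253.54302179 240.98174223]
 [252.9105229  134.62031763]]
```

View pics/w1.png

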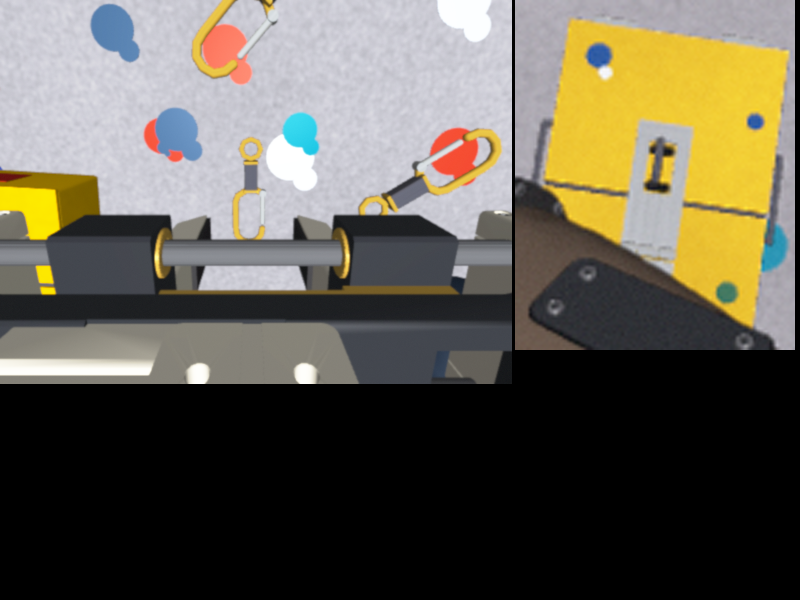

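Wrist view: the hook's barrel is at about (251,178), close to the predicted (252.5,175). The top inset shows the strap flat with the staple through its slot. One enlarged crop will give the hook's yaw and the staple's offset.

Run:
```python
from h import *
w=cv2.imread("w_raw.png");t=optics.get_image("top")
A=np.zeros((600,800,3),np.uint8)
def put(a,x0,y0,ww,hh,s,X):
    o=cv2.resize(a[y0:y0+hh,x0:x0+ww],None,fx=s,fy=s,interpolation=cv2.INTER_CUBIC)
    A[:hh*s,X:X+ww*s]=o
put(w,225,132,55,118,5,0)
put(t,272,135,32,40,14,300)
cv2.imwrite("pics/c2.png",A)
```

```text
(no output)
```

View pics/c2.png

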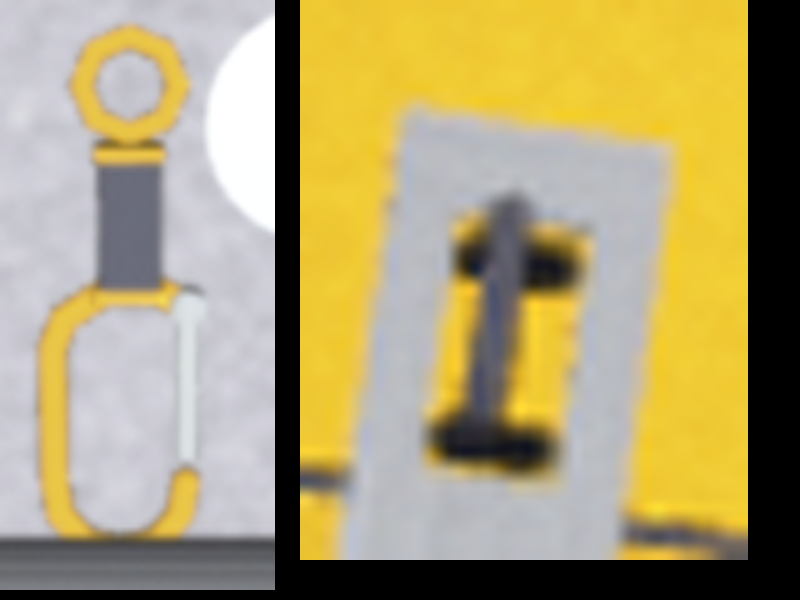

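```bash
cat > m2.py <<'E'
from h import *
import pickle
c=pickle.load(open("wc.pkl","rb"))
W=lambda x,y,z:ray("wrist",225+x/5,132+y/5,z,c)
rc=W(130,84,.004);q=[W(97,175,.014),W(161,175,.014),W(97,285,.014),W(161,285,.014)]
b=np.mean(q,0);print("ring",rc,"barrel",b,[np.linalg.norm(q[0]-q[1]),np.linalg.norm(q[0]-q[2])])
top,bot=W(130,148,.012),W(130,300,.008);print("ends",top,bot)
for n,v in(("ring-barrel",b-rc),("barL",q[2]-q[0]),("barR",q[3]-q[1]),("gate",W(187,460,.004)-W(187,310,.004)),("back",W(53,460,.004)-W(53,360,.004))):print(n,np.degrees(np.arctan2(v[1],v[0])))
print("gate pt, nose tip",W(187,400,.004),W(187,470,.004),"back",W(53,420,.004),"ringtip",W(130,25,.004))
m=np.array([.5677573,.00174491]);y=np.radians(-7.27);R=np.array([[np.cos(y),-np.sin(y)],[np.sin(y),np.cos(y)]])
T=lambda x,y,z:((R.T@(ray("top",272+(x-300)/14,135+y/14,z)[:2]-m))*1e3).round(1)
print("cross",T(512,210,.128),T(498,310,.128),T(485,410,.128),"nearslot",T(428,448,.09),T(555,455,.09),"far",T(457,262,.09),T(580,265,.09),"strap corners",T(405,108,.0945),T(668,145,.0945))
E
python3 m2.py
```

```text
ring [0.43452366 0.31117679 0.004     ] barrel [0.46948499 0.30844454 0.014     ] [np.float64(0.01570031032635882), np.float64(0.027832719954844435)]
ends [0.44927482 0.31012446 0.012     ] [0.48884177 0.30732932 0.008     ]
ring-barrel -4.468618317243069
barL -4.386191241075066
barR -3.7284757917725715
gate -3.461236729435847
back -4.838214868428395
gate pt, nose tip [0.51813179 0.32030941 0.004     ] [0.53778522 0.3191207  0.004     ] back [0.52117302 0.28464752 0.004     ] ringtip [0.42013276 0.31219498 0.004     ]
cross [19.   3.9] [0.7 3.8] [-17.4   3.5] nearslot [-16.3  11.3] [-14.1 -11.5] far [18.7 10.9] [ 21.5 -11.2] strap corners [44.5 24.4] [ 44.9 -23.6]
```

>>> {"api": "arm_command", "payload": {
  "deltas": [0,0,0,0.003,-0.0015,-0.05,50,0,0,0,0.003,-0.0015,-0.1,50,0,0,0,0.003,-0.0015,-0.14,50,0,0,0,0.003,-0.0015,-0.17,50,0,0,0,0.003,-0.0015,-0.19,50,0,0,0,0.003,-0.0015,-0.19,50,0,0,0,0.003,-0.0015,-0.19,0,0,0,0,0.003,-0.0015,-0.19,0,0,0,0,0.003,-0.0015,-0.19,0,0,0,0,0.003,-0.0015,-0.19,0,0,0,0,0.003,-0.0015,-0.19,0],
  "force": 35
}}

```text
clock: 7.75
position: [0.4697, 0.306, 0.023]
ee_rot: [0.114, 3.139, 0.001]
force: [1.1, 0.4, 1.5]
width: 0.17
gripper_force: 34.9
```

>>> {"api": "arm_command", "payload": {
  "deltas": [0,0,0,0,0,0.03,0,0,0,0,0,0,0.08,0,0,0,-0.1,0,0,0.13,0,0,0,-0.2,0,0,0.177,0,0,0,-0.3,0.015,-0.04,0.177,0,0,0,-0.4,0.023,-0.08,0.177,0,0,0,-0.5,0.03,-0.12,0.177,0,0,0,-0.6,0.036,-0.16,0.177,0,0,0,-0.7,0.043,-0.2,0.177,0,0,0,-0.8,0.048,-0.23,0.177,0,0,0,-0.9,0.053,-0.243,0.177,0,0,0,-1,0.053,-0.243,0.177,0,0,0,-1,0.053,-0.243,0.177,0,0,0,-1,0.053,-0.243,0.177,0]
}}

```text
clock: 9.15
position: [0.5221, 0.0628, 0.1996]
ee_rot: [-2.301, -2.139, 0.001]
force: [0.1, -0.2, -1.4]
width: 0.17
gripper_force: 34.9
```

>>> {"api": "arm_command", "payload": {
  "deltas": [0,0,-0.034,0,0,-0.02,0,0,0,-0.034,0,0,-0.04,0,0,0,-0.034,0,0,-0.04,0,0,0,-0.034,0,0,-0.04,0]
}}

```text
clock: 9.55
position: [0.5222, 0.0631, 0.1598]
ee_rot: [-2.354, -2.08, 0.001]
force: [-0.0, 0.2, -1.8]
width: 0.168
gripper_force: 34.9
```

Run:
```python
from h import *
s=sensors.observe();print(s["position"],s["ee_rot"],s["force"],s["ft_torque"])
t=optics.get_image("top");b=optics.get_image("side");w=optics.get_image("wrist")
A=np.zeros((600,800,3),np.uint8)
A[:300,:400]=cv2.resize(w,(400,300))
A[:500,400:800]=cv2.resize(t[120:220,220:300],None,fx=5,fy=5,interpolation=cv2.INTER_CUBIC)
A[304:600,:400]=cv2.resize(b[115:189,205:305],None,fx=4,fy=4,interpolation=cv2.INTER_CUBIC)
cv2.imwrite("pics/p7.png",A)
```

```text
[0.52220924 0.06308357 0.15983637] [-2.35388231e+00 -2.07958837e+00  1.08121510e-03] [-0.04387142  0.2288311  -1.81482575] [ 0.04834425 -0.10098783 -0.03535472]
```

View pics/p7.png

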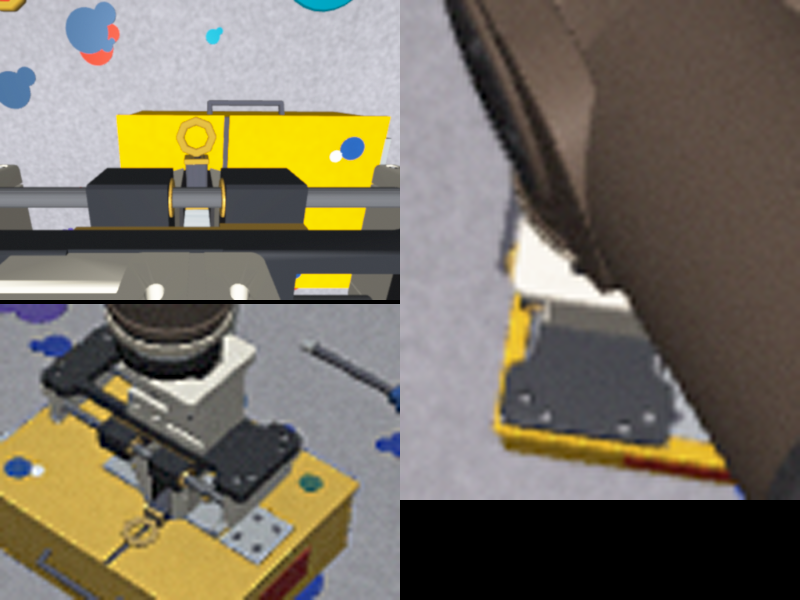

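The hook is held square over the locker, with the leg about (52,39) mm in the hook's frame. I'll lower it beside the staple.

>>> {"api": "arm_command", "payload": {
  "deltas": [0,0,0,0,0.001,-0.015,0,0,0,0,0,0.001,-0.028,0,0,0,0,0,0.001,-0.035,0,0,0,0,0,0.001,-0.039,0,0,0,0,0,0.001,-0.039,0]
}}

```text
clock: 10.2
position: [0.5227, 0.0637, 0.1209]
ee_rot: [2.356, 2.077, -0.0]
force: [-0.8, -1.6, 1.9]
width: 0.176
gripper_force: 35.0
```

>>> {"api": "arm_command", "payload": {
  "deltas": [0,0,0,0.004,-0.0005,0,0,0,0,0,0.008,-0.001,0,0,0,0,0,0.012,-0.0015,0,0,0,0,0,0.015,-0.002,0,0,0,0,0,0.017,-0.002,0,0,0,0,0,0.019,-0.0025,0,0,0,0,0,0.019,-0.0025,0,0]
}}

```text
clock: 10.9
position: [0.5414, 0.0614, 0.1206]
ee_rot: [-2.356, -2.077, 0.001]
force: [-0.1, -0.2, -2.3]
width: 0.169
gripper_force: 35.0
```

>>> {"api": "arm_command", "payload": {
  "deltas": [0,0,0,0.002,-0.0003,0,0,0,0,0,0.004,-0.0005,0,0,0,0,0,0.006,-0.0008,0,0,0,0,0,0.006,-0.0008,0,0]
}}

```text
clock: 11.3
position: [0.5476, 0.0606, 0.1207]
ee_rot: [-2.357, -2.077, 0.0]
force: [-1.5, 1.4, -2.8]
width: 0.167
gripper_force: 35.0
```

>>> {"api": "arm_command", "payload": {
  "deltas": [0,0,0,0.002,-0.0003,0,0,0,0,0,0.003,-0.0004,0,0,0,0,0,0.005,-0.0006,0,0,0,0,0,0.005,-0.0006,0,0]
}}

```text
clock: 11.7
position: [0.5527, 0.0599, 0.1207]
ee_rot: [2.357, 2.077, -0.0]
force: [-1.9, 0.7, -2.5]
width: 0.173
gripper_force: 35.0
```

>>> {"api": "arm_command", "payload": {
  "deltas": [0,0,0,0.002,-0.0003,0,0,0,0,0,0.0035,-0.0004,0,0,0,0,0,0.0045,-0.0006,0,0,0,0,0,0.0045,-0.0006,0,0]
}}

```text
clock: 12.1
position: [0.5571, 0.0595, 0.1207]
ee_rot: [-2.357, -2.077, -0.0]
force: [-2.8, 0.6, -2.7]
width: 0.17
gripper_force: 35.0
```

>>> {"api": "arm_command", "payload": {
  "deltas": [0,0,0,0.0005,0.004,0,0,0,0,0,0.0015,0.008,0,0,0,0,0,0.003,0.012,0,0,0,0,0,0.005,0.016,0,0,0,0,0,0.0075,0.0195,0,0,0,0,0,0.0075,0.0195,0,0]
}}

```text
clock: 12.7
position: [0.5653, 0.0798, 0.121]
ee_rot: [2.356, 2.078, 0.002]
force: [0.1, 0.0, -2.8]
width: 0.168
gripper_force: 35.0
```

>>> {"api": "arm_command", "payload": {
  "deltas": [0,0,0,0.001,0.002,0,0,0,0,0,0.0015,0.004,0,0,0,0,0,0.0015,0.0055,0,0,0,0,0,0.0015,0.0055,0,0]
}}

```text
clock: 13.1
position: [0.5659, 0.0847, 0.1208]
ee_rot: [-2.356, -2.078, -0.0]
force: [1.4, -1.0, -1.3]
width: 0.166
gripper_force: 35.0
```

>>> {"api": "arm_command", "payload": {
  "deltas": [0,0,0,0.0001,0.001,0,0,0,0,0,0.0002,0.0015,0,0,0,0,0,0.0002,0.0015,0,0]
}}

```text
clock: 13.4
position: [0.5662, 0.0859, 0.1207]
ee_rot: [2.357, 2.078, 0.0]
force: [0.1, -0.4, -1.8]
width: 0.175
gripper_force: 35.0
```

>>> {"api": "arm_command", "payload": {
  "deltas": [0,0,0,0.0001,0.001,0,0,0,0,0,0.0002,0.0015,0,0,0,0,0,0.0002,0.0015,0,0]
}}

```text
clock: 13.7
position: [0.5662, 0.0865, 0.1206]
ee_rot: [2.357, 2.076, -0.002]
force: [0.0, -4.4, -2.4]
width: 0.171
gripper_force: 35.0
```

>>> {"api": "arm_command", "payload": {
  "deltas": [0,0,0,0,0.0004,0,0,0,0,0,0.0001,0.0008,0,0,0,0,0,0.0001,0.0008,0,0]
}}

```text
clock: 14.0
position: [0.5663, 0.0867, 0.1205]
ee_rot: [2.357, 2.076, -0.003]
force: [-0.0, -6.3, -2.5]
width: 0.17
gripper_force: 34.9
```

>>> {"api": "arm_command", "payload": {
  "deltas": [0,0,0,0,0.0005,0,0,0,0,0,0.0001,0.001,0,0,0,0,0,0.0001,0.001,0,0,0,0,0,0.0001,0.001,0,0]
}}

```text
clock: 14.4
position: [0.5662, 0.0868, 0.1203]
ee_rot: [2.357, 2.075, -0.004]
force: [-0.8, -8.5, -1.8]
width: 0.169
gripper_force: 35.0
```

>>> {"api": "arm_command", "payload": {
  "deltas": [0,0,0,0,0.0003,0,0,0,0,0,0.0001,0.0007,0,0,0,0,0,0.0001,0.0007,0,0]
}}

```text
clock: 14.7
position: [0.5663, 0.0869, 0.1203]
ee_rot: [2.357, 2.074, -0.005]
force: [-0.6, -10.2, -1.5]
width: 0.169
gripper_force: 35.0
```

>>> {"api": "arm_command", "payload": {
  "deltas": [0,0,0,0,0,0,0,0,0,0,0,0,0,0,0,0,0,0,0,0,0,0,0,0,0,0,0,0,0,0,0,0,0,0,0,0,0,0,0,0,0,0,0,0,0,0,0,0,0,0,0,0,0,0,0,0,0,0,0,0,0,0,0]
}}

```text
clock: 15.6
position: [0.5663, 0.0869, 0.1203]
ee_rot: [2.357, 2.074, -0.005]
force: [-1.0, -10.1, -2.3]
width: 0.17
gripper_force: 35.0
```

>>> {"api": "arm_command", "payload": {
  "deltas": [0,0,0,0,0,0,0,0,0,0,0,0,0,0,0,0,0,0,0,0,0,0,0,0,0,0,0,0,0,0,0,0,0,0,0,0,0,0,0,0,0,0,0,0,0,0,0,0,0]
}}

```text
clock: 16.3
position: [0.5663, 0.0869, 0.1202]
ee_rot: [2.358, 2.074, -0.006]
force: [-1.5, -10.4, -2.2]
width: 0.169
gripper_force: 35.0
```

>>> {"api": "arm_command", "payload": {
  "deltas": [0,0,0,-0.0002,-0.0015,0,0,0,0,0,-0.0004,-0.0035,0,0,0,0,0,-0.0004,-0.0038,-0.0015,0,0,0,0,-0.0004,-0.0038,-0.003,0,0,0,0,-0.0004,-0.0038,-0.003,0]
}}

```text
clock: 16.8
position: [0.5664, 0.0864, 0.1176]
ee_rot: [-2.356, -2.078, -0.0]
force: [0.9, -1.4, -2.4]
width: 0.171
gripper_force: 35.0
```

>>> {"api": "arm_command", "payload": {
  "deltas": [0,0,0,0,0,-0.001,0,0,0,0,0,0,-0.002,0,0,0,0,0,0,-0.002,0]
}}

```text
clock: 17.1
position: [0.5662, 0.0863, 0.1156]
ee_rot: [-2.356, -2.078, -0.0]
force: [0.5, -1.0, -2.5]
width: 0.172
gripper_force: 35.0
```

>>> {"api": "arm_command", "payload": {
  "deltas": [0,0,0,0,0,-0.001,0,0,0,0,0,0,-0.002,0,0,0,0,0,0,-0.0025,0,0,0,0,0,0,-0.0025,0]
}}

```text
clock: 17.5
position: [0.5664, 0.0864, 0.1138]
ee_rot: [2.356, 2.078, 0.001]
force: [-1.7, -1.1, 4.8]
width: 0.172
gripper_force: 35.0
```

>>> {"api": "arm_command", "payload": {
  "deltas": [0,0,0,0,0,0,25,0,0,0,0,0,0,40,0,0,0,0,0,0,40,0,0,0,0,0,0,40,0,0,0,0,0,0.03,40,0,0,0,0,0,0.07,40,0,0,0,0,0,0.12,40,0,0,0,-0.05,0.05,0.15,40,0,0,0,-0.08,0.1,0.15,40,0,0,0,-0.1,0.15,0.15,40,0,0,0,-0.12,0.2,0.15,40,0,0,0,-0.14,0.25,0.15,40,0,0,0,-0.14,0.25,0.15,40,0,0,0,-0.14,0.25,0.15,40]
}}

```text
clock: 18.9
position: [0.422, 0.3427, 0.2638]
ee_rot: [-2.344, -2.086, -0.003]
force: [0.3, -0.2, -0.1]
width: 0.437
gripper_force: 0.0
```

Run:
```python
from h import *
s=sensors.observe();print(s["position"],s["force"])
t=optics.get_image("top");b=optics.get_image("side")
A=np.zeros((600,800,3),np.uint8)
A[:600,:400]=cv2.resize(t[130:205,240:290],None,fx=8,fy=8,interpolation=cv2.INTER_CUBIC)
A[:480,400:800]=cv2.resize(b[130:190,220:270],None,fx=8,fy=8,interpolation=cv2.INTER_CUBIC)
cv2.imwrite("pics/p8.png",A)
```

```text
[0.42195031 0.34270762 0.26383264] [ 0.3178489  -0.2417063  -0.11090193]
```

View pics/p8.png

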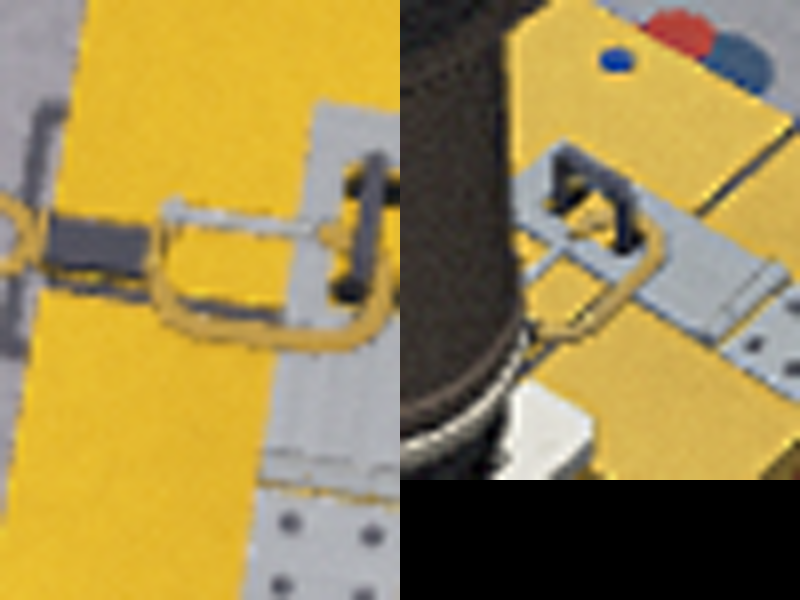

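The final picture shows the near leg inside the bow at about (370,280). The gate bar runs straight to the nose at (325,235), so it is shut. The hook lies on the locker and the strap is flat.

```bash
python3 -c "
from cell import arm
print(arm.sign_off())"
```

```text
the job is handed in; nothing more can be done
None
```

The hasp is folded flat and the small snap hook is clipped on the staple's near leg; I pulled it at about 10 N for 1.6 s, then left it lying on the locker, and the job is handed in.

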